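# Read the slope of a tilting relief stand

### The job

Clear the water pail off the foot of the tilting relief stand: lift it away and set it down gently and upright on the bench to the left or right of the stand. Then pick up the level and hold its long base flush on the middle of the sloping board, running straight up and down the slope, with light but steady pressure so I can read the angle off it. Finish while still gripping and pressing it there; do not change the board's tilt, and leave everything else where it is.

Things in the scene. Friction and masses are not known exactly. Their poses are not given: they have to be found in the camera images.
- pail_grip (a point): Small bare steel water pail, empty, 85 mm tall, 84 mm across the rim, 66 mm across the foot, about 0.3 kg, with a rigid hoop handle standing over it. This point is the centre of the handle's wooden grip, a round bar 16 mm thick and 60 mm long, 150 mm above the underside of the pail; y runs along the bar, z up. At the start the pail stands on the front foot of the stand, between robot and board.
- pail_foot (a point): Centre of the underside of the same pail (axes as pail_grip).
- level_mid (a point): Spirit level with an angle readout: a straight aluminium bar 170 mm long (x), 24 mm thick (y), 50 mm tall (z), black end caps, about 0.24 kg, standing on its long narrow base on the bench to the left or right of the stand. This point is its centre, 25 mm above the base.
- level_base (a point): Centre of the level's flat base (its underside, 170 by 24 mm); x along the level, z from the base to its top.
- stand_pivot (a point): Tilting relief stand, fixed to the bench: a plywood baseboard 18 mm thick, two grey cheeks and a wooden board between pivots. This point is the middle of the pivot axis, 115 mm above the bench; x points level from the front foot to the back, y along the pivot axis (left), z up. The baseboard is 250 mm wide (y from -125 to 125 mm) and runs from x = -215 (front foot) to x = 115 mm.
- board_mid (a point): Centre of the upper face of the stand's board, 30 mm from the pivot axis. The board is 240 mm wide (y), 220 mm long up the slope (x points up the slope), 14 mm thick, flat; z is the outward normal of the face. Its lower edge is the one nearer the front foot; it is tilted 17 to 37 degrees from level and clamped: it is rigid under light pressure but a shove of some 100 N on an edge would turn it.
- board_top_edge (a point): Middle of the board's upper edge, on the upper face, 110 mm up the slope from board_mid (same axes).
- beater_mid (a point): Bystander: flat wooden clay beater, 190 mm long (x) with its narrow handle, 62 mm wide, 18 mm thick; it lies on the side of the stand where the level is not. Point near its middle, half-way up.
- bowl_mid (a point): Bystander: bisque bowl, 96 mm across, 46 mm tall; its centre.
- vase_mid (a point): Bystander: bisque vase, 92 mm across, 118 mm tall; its centre.
- jar_mid (a point): Bystander: grey jar with a white lid, 72 mm across, 95 mm tall; its centre.
- mug_mid (a point): Bystander: white mug with a handle (reaching 70 mm from its axis), 76 mm across, 85 mm tall; its centre.
- spoon_grip (a point): Bystander: spoon lying on the bench to the left, its handle.
- brush_grip (a point): Bystander: brush lying on the bench to the right, its handle.
- prop_center (a point): Bystander: round kiln prop, 38 mm across, 55 mm tall; its centre.

How it is judged:
On the way, in this order (a step that is already met when the one before it is completed fails the run):
1. the pail is lifted clear of the stand, held by the gripper (height (world z) of pail_foot above 0.035 m and contact force between pail and stand below 0.05 N and contact force between the fingers and pail above 0.5 N), for 0.2 s.
2. the pail stands upright on the bench to the left or right of the stand, let go (height (world z) of pail_foot below 0.006 m and angle between pail_foot's own z axis and vertical below 0.08 rad and (y of pail_foot in the frame of stand_pivot above 0.16 m or y of pail_foot in the frame of stand_pivot below -0.16 m) and contact force between pail and stand below 0.05 N and contact force between each of the arm, the fingers and pail below 0.05 N and linear speed of pail below 0.02 m/s), for 0.2 s.
3. the level is picked up (height (world z) of level_base above 0.04 m and contact force between the fingers and level above 1 N), for 0.2 s.
At the end, for the whole second after the job is handed in: Gripper holds level on board: 4 to 30 N, flush within 1.5 deg and 2.5 mm, along slope within 7 deg, centre within 30 mm along and 50 mm across of the board's, still. Pail upright on the bench left or right of the stand, its centre over 160 mm from the stand's centre line, clear of it (angle between the z axis of level_base and the z axis of board_mid, either way round below 0.026 rad and angle between the x axis of level_base and the x axis of board_mid, either way round below 0.12 rad and x of level_base in the frame of board_mid between -0.03 and 0.03 m and y of level_base in the frame of board_mid between -0.05 and 0.05 m and z of level_base in the frame of board_mid between -0.003 and 0.0025 m and contact force between level and board between 4 and 30 N and contact force between the fingers and level above 2 N and linear speed of level below 0.01 m/s and height (world z) of pail_foot below 0.006 m and angle between pail_foot's own z axis and vertical below 0.08 rad and (y of pail_foot in the frame of stand_pivot above 0.16 m or y of pail_foot in the frame of stand_pivot below -0.16 m) and contact force between pail and stand below 0.05 N and linear speed of pail below 0.02 m/s); the arm keeps its last pose, push and grip.
It fails at once if the pail is dropped (more than about 13 mm) or tipped ((linear speed of pail above 0.5 m/s and contact force between the fingers and pail below 0.05 N) or angle between pail_foot's own z axis and vertical above 0.6 rad).
It fails at once if the board's tilt is changed (its upper edge moved over 6 mm) (distance of board_top_edge from where it was at the start of the episode above 0.006 m).
It fails at once if a bystander is shifted more than 30 mm (distance of any of beater_mid, bowl_mid, vase_mid, jar_mid, mug_mid, spoon_grip, brush_grip, prop_center from where it was at the start of the episode above 0.03 m).
It also fails if it takes over 64 s, if anything falls off the work surface, if the arm or the gripper's body presses on something with over 40 N, if the wrist force passes 120 N, or if a joint passes its speed limit or range.

### The arm

A 6-joint arm with a two-finger parallel gripper is mounted at the origin on the work surface. World frame = base frame: x ahead of the robot, y to its left, z up, the work surface at z = 0. Lengths are in m, angles in rad, forces in N, time in s.
With the tool pointing down it reaches from about 0.35 to 0.975 m from the base axis. Payload 4.9 kg.
Tool frame: the origin (TCP) lies at the very end of the fingers, on their centre line; the grasp point (between the pads) lies 19 mm behind it; z points along the fingers, y is the line along which they close (so a half turn about z gives the same grasp; the last joint's range is limited). The gripper opens to 85 mm and grips with 20 to 120 N. Pads are 22 mm wide; open, the fingers measure 114 mm over their backs; the gripper's body (76 mm by 85 mm) begins 54 mm behind the grasp point. The pads swing forward as they close: fully open they stand 13 mm farther back than shut.
Start: joints at [-1.368, 0.053, 1.613, -0, 1.476, -0.119], TCP at [0.198, -0.593, 0.205] pointing down, gripper open.
Joint ranges: [-3.01, 3.01], [-1.01, 2.22], [0.06, 2.58], [-1.02, 4.17], [0.09, 2.62], [-3.14, 3.14]. Speed limits (rad/s): [2.57, 2.57, 3.14, 3.14, 3.14, 3.14].

### API

Orientations are given as a rotation vector (axis times angle).
In Python, from station import ctrl gives the robot as it stands.
- The arm moves only by the tool jog_arm, never from a script. Its argument "plan" is a list of rows, each a list of 7 numbers: the shift along the tool's x, y, z in units of 0.02 m (1.0 is 0.02 m), then the turn, a rotation vector about the tool's x, y, z in units of 45 degrees (1.0 is 45 degrees), then the opening, from -1 (shut) to 1 (fully open). A call has 1 to 8 rows; each row shifts and turns the commanded pose from where the row before left it, along the tool's axes as they then stand; what a row does not reach is not made up. A row lasts 1/10 s, in which the tool goes at most 50 mm and 8.59 degrees, less where a joint would pass 70% of its speed; a pose out of reach is approached as far as the arm can. A call with a number of a shift or a turn outside -1 to 1 is refused whole. A call with a gripper value outside its range is refused whole. The fingers move at their own pace and stop on an object; "grip_force" is the grip in N (left out, the last holds). Time passes only in rows, so rows that do not move let the fingers close. It gives the time, the measured TCP pose, the force, the opening and the grip force at its end, in the units of the state.
- ctrl.get_obs(): the state, without advancing time (a new reading comes with each control period).
- ctrl.get_image(name): name is "scene" or "top"; returns (picture, depth): 480x640x3 uint8, red, green, blue; 480x640 float32, m along the optical axis (not along the pixel's ray), 0 where there is no reading.
- ctrl.camera_info(name): a dict with "camera_matrix" (3x3 intrinsics, pixels), "k1" (the pictures are not rectified: a ray, as slopes to the right and down, at radius r is drawn at 1 + k1 r^2 times it, then the intrinsics apply), "rvec" (rotation vector, rad) and "tvec" (3), from world to camera coordinates, as OpenCV has them. Camera axes: x right, y down, z forward; pixel columns grow to the right and rows downward; lengths in m; the calibration is good to about 2 mm. A picture is of the moment at which its call begins. camera_info takes no time and is no camera call.
- ctrl.finish_job(): hands the job in; it is judged then, once.
The state is a dict: "t": time; "q": joint angles; "dq": joint speeds; "effort": joint torques, N m; "tool_pos": TCP position; "tool_rot": TCP orientation; "contact_force": force on the tool from outside, world axes, zero at the start; "wrist_torque": the same for the moment, N m; "opening": finger opening in m; "grip_force": force on a finger pad.
Only numpy, scipy, OpenCV 4.12 (cv2) and the standard library are available. Lean on these libraries where they do the work, as an engineer would, in place of code of your own. Each camera call takes 0.05 s, during which the arm holds its last target. There are 200 camera calls.

## Working session

There is one attempt and no reset: what is moved stays moved. The work goes in short steps, Python scripts to look and compute and a tool call to move; the robot and the scene stay as the last step left them, time stands still between calls to the robot, and variables do not carry over. Pictures are saved under pics/ and viewed, at most 10 in all, crops included, and the job is handed in when it is done.

Besides the shell and the picture viewer there is one more tool, called as name(argument=value, ...) on one line, values as JSON. jog_arm: Moves the arm, as the interface text tells. Shifts and turns lie within -1 to 1; 1 stands for 0.02 m of shift or 45 degrees of turn. Its arguments: {"type":"object","properties":{"plan":{"type":"array"},"grip_force":{"type":"number"}},"required":["plan"]}

```bash
ls; mkdir -p pics
cat > h.py <<'E'
import numpy as np, cv2
from station import ctrl
from scipy.spatial.transform import Rotation as R
def cam(n):
    c=ctrl.camera_info(n); K=np.array(c["camera_matrix"]); return K,c["k1"],R.from_rotvec(np.ravel(c["rvec"])).as_matrix(),np.ravel(c["tvec"])
def cloud(n,d):
    K,k1,Rm,t=cam(n); v,u=np.mgrid[0:480,0:640].astype(np.float32)
    p=cv2.undistortPoints(np.stack([u.ravel(),v.ravel()],1)[:,None].astype(np.float64),K,None) [:,0]
    s=p.copy()
    for _ in range(8): s=p/(1+k1*(s**2).sum(1,keepdims=True))
    P=np.c_[s,np.ones(len(s))]*d.reshape(-1,1)
    return ((P-t)@Rm).reshape(480,640,3)
def snap(n,save=None):
    im,d=ctrl.get_image(n)
    if save: cv2.imwrite("pics/"+save,im[:,:,::-1])
    W=cloud(n,d); W[d==0]=np.nan
    np.savez(f"{n}.npz",im=im,W=W)
    return im,W
E
python3 - <<'E'
from h import *
for n in("scene","top"):
    im,W=snap(n,n+"0.png"); K,k,Rm,t=cam(n); print(n,-Rm.T@t,Rm[2],K[0,0],k)
a=cv2.imread("pics/scene0.png");b=cv2.imread("pics/top0.png")
print({k:np.round(v,3) for k,v in ctrl.get_obs().items()})
E
```

```text
pics
scene [ 1.17658796 -0.01920387  0.9481814 ] [-0.61161909  0.01075756 -0.79107924] 451.8484097883869 -0.017930249843818025
top [0.2457923  0.00466855 1.5784547 ] [ 0.19198402 -0.00341989 -0.98139209] 508.5311128516327 -0.0745884462802647
{'t': np.float64(0.1), 'q': array([-1.368,  0.053,  1.614,  0.   ,  1.476, -0.119]), 'dq': array([ 0.   , -0.001, -0.002, -0.   , -0.001,  0.001]), 'effort': array([ 0.0000e+00, -3.9490e+01, -3.7136e+01, -0.0000e+00,  4.0000e-03,
       -0.0000e+00]), 'tool_pos': array([ 0.198, -0.592,  0.204]), 'tool_rot': array([-3.099, -0.503,  0.   ]), 'contact_force': array([0.583, 0.006, 0.206]), 'wrist_torque': array([ 0.028,  0.033, -0.009]), 'grip_force': np.float64(0.0), 'opening': np.float64(0.085)}
```

View pics/top0.png

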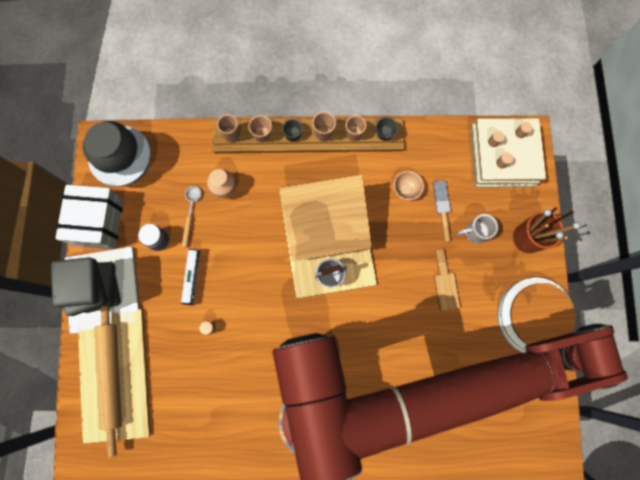

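View pics/scene0.png

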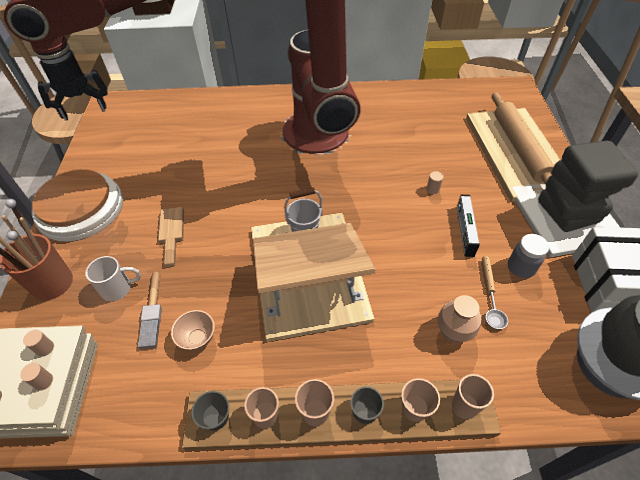

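The top view shows the pail at about (331,272), the board centre around (327,217), the level at (190,277) on the left, the beater at (446,280) on the right and the prop at (207,327). Next I'll measure these.

Run:
```python
from h import *
z=np.load("top.npz");W=z["W"];im=z["im"]
def plane(P):
    c=P.mean(0);u,s,v=np.linalg.svd(P-c);n=v[2]*np.sign(v[2][2]);return c,n,s[2]/len(P)**.5
P=W[195:242,296:360].reshape(-1,3);P=P[~np.isnan(P[:,0])]
for _ in range(4):
    c,n,r=plane(P);P=P[abs((P-c)@n)<0.006]
print("board",c,n,r,len(P),"tilt",np.degrees(np.arccos(n[2])))
# all points on plane
M=(abs((W-c)@n)<0.006); M[:170]=0;M[260:]=0;M[:,:270]=0;M[:,385:]=0
cn=max(cv2.findContours(M.astype(np.uint8),0,2)[0],key=cv2.contourArea)
Q=W[M];yaw0=np.arctan2(-n[1],-n[0]);print("yaw from normal",np.degrees(yaw0))
ex=np.array([np.cos(yaw0),np.sin(yaw0),0]);ey=np.cross([0,0,1],ex);sl=np.cross(ey,n)
m=np.c_[(Q-c)@sl,(Q-c)@ey].astype(np.float32);rc=cv2.minAreaRect(m);print(rc, "centre",c+sl*rc[0][0]+ey*rc[0][1])
# level
L=W[240:312,170:212].reshape(-1,3);L=L[L[:,2]>0.035]
rc=cv2.minAreaRect(L[:,:2].astype(np.float32));print("level",rc,np.median(L[:,2]),len(L),cv2.boxPoints(rc))
# pail top view
for n_,y,x in(("pail",slice(250,295),slice(305,360)),):
    p=W[y,x].reshape(-1,3);g=p[p[:,2]>0.14];print("grip",len(g),g.mean(0),g.min(0),g.max(0),cv2.minAreaRect(g[:,:2].astype(np.float32)))
    g=p[(p[:,2]>0.09)&(p[:,2]<.112)];print("rim",len(g),cv2.minEnclosingCircle(g[:,:2].astype(np.float32)),cv2.minAreaRect(g[:,:2].astype(np.float32)))
z2=np.load("scene.npz");S=z2["W"];p=S[185:235,275:330].reshape(-1,3);g=p[(p[:,2]>0.145)&(p[:,0]<.5)];print("sc grip",len(g),g.mean(0),g.min(0),g.max(0),cv2.minAreaRect(g[:,:2].astype(np.float32)))
L=S[190:262,450:485].reshape(-1,3);L=L[L[:,2]>0.04];rc=cv2.minAreaRect(L[:,:2].astype(np.float32));print("sc level",rc,np.median(L[:,2]))
for nm,(u,v) in dict(baseFL=(295,297),baseFR=(376,287),prop=(207,327),beater=(446,280),beatend=(440,255),bench=(250,300),jar=(152,236)).items(): print(nm,W[v,u].round(3))
a=cv2.resize(im[170:310,160:380],None,fx=3.6,fy=3.6,interpolation=2);cv2.imwrite("pics/c1.png",a[:,:,::-1])
```

```text
board [ 0.58865604 -0.03629118  0.14205743] [-0.40920354 -0.0649068   0.91013162] 0.0027061490674439755 2828 tilt 24.476452936865268
yaw from normal 9.013019616355097
((-0.005337633192539215, 0.005091898143291473), (0.24016878008842468, 0.23109830915927887), 89.85356140136719) centre [ 0.58306039 -0.03202319  0.13984595]
level ((0.4356785714626312, 0.3844747245311737), (0.03139563649892807, 0.16887734830379486), 82.5326919555664) 0.04904711952109296 515 [[0.34991592 0.37988374]
 [0.51736104 0.35793635]
 [0.5214412  0.3890657 ]
 [0.3539961  0.4110131 ]]
grip 142 [ 0.43279949 -0.04130319  0.17098458] [ 0.41926819 -0.08611356  0.14243688] [0.44724038 0.00239233 0.18360138] ((0.43325287103652954, -0.041999779641628265), (0.015537494793534279, 0.09111721813678741), 14.779511451721191)
rim 443 ((0.4734731912612915, -0.04780176281929016), 0.08323975652456284) ((0.44719770550727844, -0.04707346856594086), (0.156980499625206, 0.11034473776817322), 89.57222747802734)
sc grip 207 [ 0.43743205 -0.04288893  0.16942082] [ 0.4202387  -0.08546752  0.14507705] [ 0.45017512 -0.00069649  0.17864455] ((0.4355626702308655, -0.04299011453986168), (0.01614438369870186, 0.08789042383432388), 16.258569717407227)
sc level ((0.43604516983032227, 0.38634786009788513), (0.027485312893986702, 0.17469197511672974), 83.67206573486328) 0.049806416205487154
baseFL [ 0.373  0.065 -0.   ]
baseFR [ 0.401 -0.187 -0.002]
prop [0.282 0.325 0.052]
beater [ 0.418 -0.405  0.012]
beatend [ 0.495 -0.387  0.024]
bench [0.365 0.204 0.001]
jar [0.55  0.488 0.1  ]
```

View pics/c1.png

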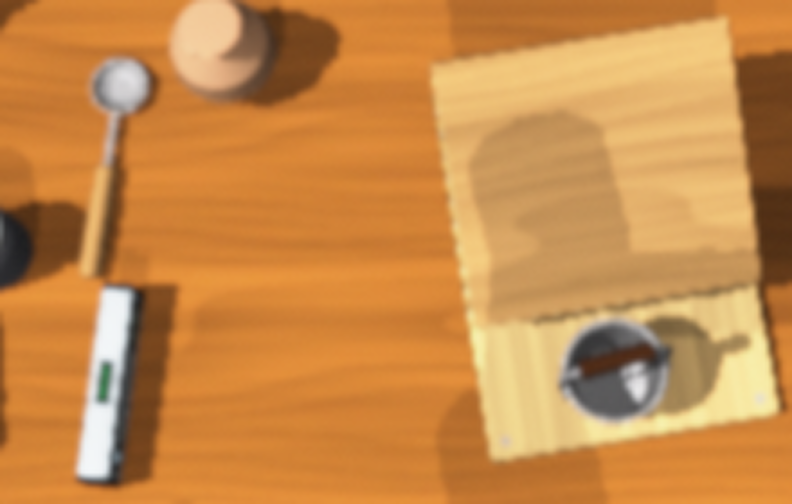

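The pail grip is at about (0.434,-0.042,0.168) with the bar yawed about 15°. The stand yaw is about 9°, the board tilt about 24.5°, and the level's centre is near (0.436,0.385) with a yaw of about -7°. I'll move above the pail, turning and raising first.

jog_arm(plan=[[0,0,-0.5,0,0,-0.175,0.2],[0,0,-0.5,0,0,-0.175,0.2],[0,0,-0.5,0,0,-0.175,0.2],[0,0,-0.5,0,0,-0.175,0.2],[0,0,-0.5,0,0,-0.175,0.2],[0,0,-0.5,0,0,-0.175,0.2],[0,0,-0.5,0,0,-0.175,0.2],[0,0,-0.5,0,0,-0.175,0.2]], grip_force=40)

```text
t: 0.9
tool_pos: [0.1976, -0.5926, 0.285]
tool_rot: [-2.374, -2.055, -0.001]
contact_force: [0.2, -0.6, -0.9]
opening: 0.0516
grip_force: 0.0
```

jog_arm(plan=[[0,0,-0.5,0,0,-0.175,0.2],[0,0,-0.5,0,0,-0.175,0.2],[0,0,-0.5,0,0,-0.175,0.2],[0.98,0.77,0,0,0,0,0.2],[0.98,0.77,0,0,0,0,0.2],[0.98,0.77,0,0,0,0,0.2],[0.98,0.77,0,0,0,0,0.2],[0.98,0.77,0,0,0,0,0.2]])

```text
t: 1.7
tool_pos: [0.2468, -0.4771, 0.3146]
tool_rot: [-1.911, -2.493, -0.001]
contact_force: [0.2, -0.4, -0.1]
opening: 0.0513
grip_force: 0.0
```

jog_arm(plan=[[0.98,0.77,0,0,0,0,0.2],[0.98,0.77,0,0,0,0,0.2],[0.98,0.77,0,0,0,0,0.2],[0.98,0.77,0,0,0,0,0.2],[0.98,0.77,0,0,0,0,0.2],[0.98,0.77,0,0,0,0,0.2],[0.98,0.77,0,0,0,0,0.2],[0.98,0.77,0,0,0,0,0.2]])

```text
t: 2.5
tool_pos: [0.3249, -0.2937, 0.3148]
tool_rot: [-1.911, -2.493, -0.0]
contact_force: [0.8, -0.3, -0.7]
opening: 0.0513
grip_force: 0.0
```

jog_arm(plan=[[0.98,0.77,0,0,0,0,0.2],[0.98,0.77,0,0,0,0,0.2],[0.98,0.77,0,0,0,0,0.2],[0.98,0.77,0,0,0,0,0.2],[0.98,0.77,0,0,0,0,0.2],[0.98,0.77,0,0,0,0,0.2],[0.98,0.77,0,0,0,0,0.2],[0.98,0.77,0,0,0,0,0.2]])

```text
t: 3.3
tool_pos: [0.403, -0.1103, 0.3148]
tool_rot: [-1.911, -2.493, 0.0]
contact_force: [-0.2, -0.6, 0.6]
opening: 0.0512
grip_force: 0.0
```

jog_arm(plan=[[0.96,0.8,0,0,0,0,0.2],[0.96,0.8,0,0,0,0,0.2],[0.96,0.8,0,0,0,0,0.2],[0,0,0.8,0,0,0,0.2],[0,0,0.8,0,0,0,0.2],[0,0,0.8,0,0,0,0.2],[0,0,0.8,0,0,0,0.2],[0,0,0.8,0,0,0,0.2]])

```text
t: 4.1
tool_pos: [0.4338, -0.0439, 0.2333]
tool_rot: [-1.912, -2.491, 0.001]
contact_force: [0.6, -0.8, -0.1]
opening: 0.0514
grip_force: 0.0
```

Run:
```python
from h import *
im,W=snap("scene");S=W
a=cv2.resize(im[130:290,240:400],None,fx=3.6,fy=3.6,interpolation=2);cv2.imwrite("pics/c2.png",a[:,:,::-1])
# board plane from the scene camera
P=S[228:282,262:360].reshape(-1,3);P=P[P[:,2]>.06]
c=np.median(P,0)
for k in range(6):
    if k==0: n=np.array([-.409,-.065,.91]);c=np.array([.583,-.032,.14])
    P=P[abs((P-c)@n)<(0.012 if k<3 else .006)];c=P.mean(0);v=np.linalg.svd(P-c)[2];n=v[2]*np.sign(v[2][2])
print(c,n,np.degrees(np.arccos(n[2])),np.degrees(np.arctan2(-n[1],-n[0])),len(P), ((P-c)@n).std(), "d at mid",(np.array([.583,-.032,.13985])-c)@n)
```

```text
[ 0.59914705 -0.02740401  0.14778462] [-0.40485952 -0.0626524   0.91222993] 24.184646246097707 8.7967989535422 4777 0.0010638458249798816 d at mid -0.0004129638459681419
```

View pics/c2.png

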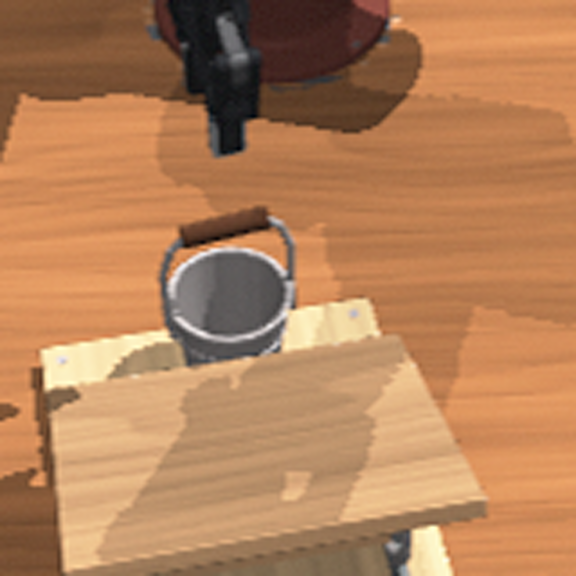

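The fingers are lined up above the wooden grip, and both cameras agree on the board plane (24.3°, yaw 8.9°). Going down and closing.

jog_arm(plan=[[0,0,0.7,0,0,0,0.2],[0,0,0.7,0,0,0,0.2],[0,0,0.7,0,0,0,0.2],[0,0,0.7,0,0,0,0.2],[0,0,0.7,0,0,0,0.2],[0,0,0.7,0,0,0,0.2],[0,0,0,0,0,0,-0.4],[0,0,0,0,0,0,-1]], grip_force=50)

```text
t: 4.95
tool_pos: [0.4343, -0.0432, 0.151]
tool_rot: [-1.911, -2.493, 0.0]
contact_force: [-0.2, 0.3, 0.4]
opening: 0.023
grip_force: 0.0
```

jog_arm(plan=[[0,0,0,0,0,0,-1],[0,0,0,0,0,0,-1],[0,0,0,0,0,0,-1],[0,0,-0.1,0,0,0,-1]])

```text
t: 5.35
tool_pos: [0.4344, -0.0433, 0.1535]
tool_rot: [1.911, 2.493, 0.0]
contact_force: [0.1, -0.2, 0.9]
opening: -0.0001
grip_force: 0.0
```

Run:
```python
from h import *
im,W=snap("scene")
a=cv2.resize(im[130:260,230:370],None,fx=4.2,fy=4.2,interpolation=2);cv2.imwrite("pics/c3.png",a[:,:,::-1])
print({k:np.round(v,4) for k,v in ctrl.get_obs().items() if k in("opening","grip_force","contact_force","tool_pos")})
p=W[160:230,270:325]
for v in range(0,70,6): print(v+160,[tuple(p[v,u].round(3)) for u in (18,24,30,36)])
```

```text
{'tool_pos': array([ 0.4347, -0.0434,  0.154 ]), 'contact_force': array([-0.0013,  0.0097, -0.5356]), 'grip_force': np.float64(0.0), 'opening': np.float64(-0.0001)}
160 [(np.float64(0.137), np.float64(-0.086), np.float64(0.003)), (np.float64(0.451), np.float64(-0.053), np.float64(0.288)), (np.float64(0.471), np.float64(-0.04), np.float64(0.305)), (np.float64(0.466), np.float64(-0.027), np.float64(0.3))]
166 [(np.float64(0.156), np.float64(-0.087), np.float64(-0.004)), (np.float64(0.458), np.float64(-0.054), np.float64(0.277)), (np.float64(0.474), np.float64(-0.041), np.float64(0.291)), (np.float64(0.472), np.float64(-0.028), np.float64(0.289))]
172 [(np.float64(0.184), np.float64(-0.087), np.float64(-0.002)), (np.float64(0.454), np.float64(-0.055), np.float64(0.255)), (np.float64(0.462), np.float64(-0.042), np.float64(0.263)), (np.float64(0.48), np.float64(-0.029), np.float64(0.279))]
178 [(np.float64(0.214), np.float64(-0.086), np.float64(0.002)), (np.float64(0.213), np.float64(-0.069), np.float64(-0.0)), (np.float64(0.485), np.float64(-0.042), np.float64(0.268)), (np.float64(0.491)
[... 1294 characters left out ...]
loat64(-0.08), np.float64(0.089)), (np.float64(0.409), np.float64(-0.066), np.float64(0.063)), (np.float64(0.4), np.float64(-0.051), np.float64(0.053)), (np.float64(0.401), np.float64(-0.035), np.float64(0.053))]
220 [(np.float64(0.444), np.float64(-0.08), np.float64(0.082)), (np.float64(0.415), np.float64(-0.067), np.float64(0.047)), (np.float64(0.404), np.float64(-0.052), np.float64(0.033)), (np.float64(0.402), np.float64(-0.036), np.float64(0.029))]
226 [(np.float64(0.414), np.float64(-0.084), np.float64(0.022)), (np.float64(0.468), np.float64(-0.065), np.float64(0.086)), (np.float64(0.474), np.float64(-0.05), np.float64(0.092)), (np.float64(0.476), np.float64(-0.035), np.float64(0.094))]
```

View pics/c3.png

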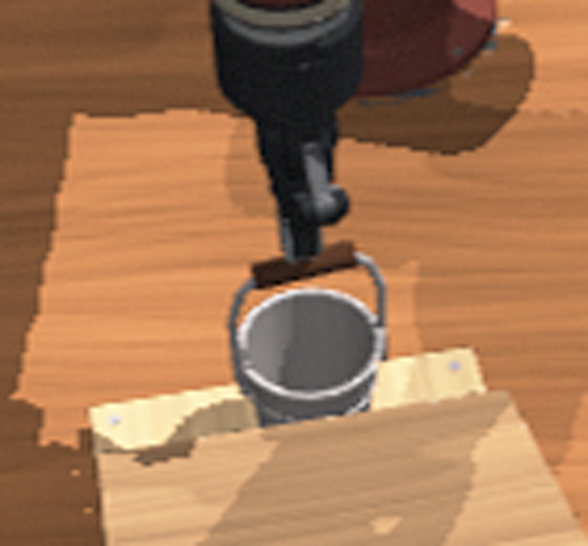

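Run:
```python
from h import *
c=ctrl.camera_info("scene")
for p in [(.4347,-.0434,.154),(.4347,-.0434,.173),(.4347,-.0434,.19),(.4347,-.042,.168)]:
    print(p,cv2.projectPoints(np.array([p]),np.array(c["rvec"]),np.array(c["tvec"]),np.array(c["camera_matrix"]),np.array([c["k1"],0,0,0]))[0].ravel().round(1))
im,T=snap("top");S=np.load("scene.npz")["W"];Sim=np.load("scene.npz")["im"].astype(int)
# brown bar pixels in scene
m=(Sim[...,0]<130)&(Sim[...,0]>Sim[...,2]*1.6)&(S[...,2]>.14)&(S[...,2]<.2);m[:180]=0;m[205:]=0;m[:,:285]=0;m[:,320:]=0
P=S[m];print(len(P),np.median(P,0),P.min(0),P.max(0),np.argwhere(m).min(0),np.argwhere(m).max(0), cv2.minAreaRect(P[:,:2].astype(np.float32)))
p=S[185:240,275:330].reshape(-1,3);g=p[(p[:,2]>.09)&(p[:,2]<.108)];print("rim",g[:,:2].min(0),g[:,:2].max(0))
```

```text
(0.4347, -0.0434, 0.154) [301.3 197. ]
(0.4347, -0.0434, 0.173) [301.  191.5]
(0.4347, -0.0434, 0.19) [300.6 186.5]
(0.4347, -0.042, 0.168) [301.6 193. ]
131 [ 0.43926838 -0.04128436  0.172958  ] [ 0.42441416 -0.06937059  0.16463507] [ 0.45089964 -0.01265648  0.17857207] [188 290] [198 314] ((0.4358695447444916, -0.04191160202026367), (0.014509428292512894, 0.05688818544149399), 16.58404541015625)
rim [ 0.39212368 -0.11029201] [0.52042849 0.02057737]
```

Run:
```python
from h import *
z=np.load("scene.npz");S=z["W"];I=z["im"]
for v in range(180,200): print(v,[tuple(float(x) for x in S[v,u].round(3)) for u in (299,301,303)],I[v,301])
```

```text
180 [(0.473, -0.045, 0.249), (0.494, -0.04, 0.27), (0.496, -0.036, 0.272)] [26 25 26]
181 [(0.473, -0.045, 0.247), (0.494, -0.04, 0.267), (0.495, -0.036, 0.267)] [17 16 16]
182 [(0.474, -0.045, 0.245), (0.491, -0.04, 0.261), (0.496, -0.036, 0.266)] [18 18 20]
183 [(0.471, -0.045, 0.238), (0.488, -0.04, 0.255), (0.48, -0.036, 0.247)] [23 25 25]
184 [(0.472, -0.045, 0.236), (0.474, -0.041, 0.238), (0.448, -0.037, 0.211)] [14 15 16]
185 [(0.468, -0.046, 0.229), (0.447, -0.042, 0.208), (0.445, -0.037, 0.205)] [21 22 23]
186 [(0.448, -0.047, 0.205), (0.448, -0.042, 0.205), (0.447, -0.037, 0.204)] [26 28 27]
187 [(0.447, -0.047, 0.201), (0.448, -0.042, 0.202), (0.447, -0.038, 0.201)] [25 27 28]
188 [(0.449, -0.047, 0.2), (0.448, -0.042, 0.199), (0.444, -0.038, 0.195)] [21 23 25]
189 [(0.444, -0.047, 0.191), (0.442, -0.043, 0.189), (0.445, -0.038, 0.192)] [22 24 24]
190 [(0.448, -0.047, 0.192), (0.445, -0.043, 0.189), (0.445, -0.038, 0.189)] [24 25 28]
191 [(0.441, -0.048, 0.182), (0.445, -0.043, 0.186), (0.435, -0.039, 0.175)] [45 47 50]
192 [(0.439, -0.048, 0.177), (0.439, -0.043, 0.176), (0.437, -0.039, 0.173)] [49 33 26]
193 [(0.439, -0.048, 0.173), (0.441, -0.043, 0.174), (0.439, -0.039, 0.172)] [53 34 21]
194 [(0.441, -0.048, 0.172), (0.443, -0.043, 0.173), (0.438, -0.039, 0.168)] [50 32 23]
195 [(0.443, -0.048, 0.17), (0.441, -0.044, 0.168), (0.439, -0.039, 0.166)] [44 28 21]
196 [(nan, nan, nan), (0.443, -0.044, 0.166), (0.289, -0.043, 0.002)] [83 54 34]
197 [(0.292, -0.055, 0.002), (0.291, -0.049, 0.001), (0.29, -0.043, -0.001)] [229 152  94]
198 [(0.295, -0.055, 0.001), (0.294, -0.049, -0.001), (0.394, -0.041, 0.107)] [207 152 112]
199 [(0.397, -0.051, 0.106), (0.394, -0.046, 0.104), (0.396, -0.041, 0.105)] [219 209 208]
```

jog_arm(plan=[[0,0,-0.6,0,0,0,-1],[0,0,-0.6,0,0,0,0],[0,0,0,0,0,0,0.2],[0,0,0,0,0,0,0.2],[0,0,0,0,0,0,0.2]])

```text
t: 5.95
tool_pos: [0.4342, -0.0433, 0.1771]
tool_rot: [-1.911, -2.493, 0.0]
contact_force: [0.0, 0.4, 0.1]
opening: 0.0514
grip_force: 0.0
```

Run:
```python
from h import *
o=ctrl.get_obs();print(o["tool_pos"],o["opening"])
im,S=snap("scene")
a=cv2.resize(im[130:260,230:370],None,fx=4.2,fy=4.2,interpolation=2);cv2.imwrite("pics/c4.png",a[:,:,::-1])
p=S[150:240,270:335].reshape(-1,3);g=p[(p[:,2]>.15)&(p[:,0]>.38)]
for zz in np.arange(.15,.26,.008):
    k=g[(g[:,2]>=zz)&(g[:,2]<zz+.008)]
    if len(k):print(round(zz,3),len(k),k[:,:2].min(0).round(3),k[:,:2].max(0).round(3))
```

```text
[ 0.43423355 -0.0432738   0.17713247] 0.05140131216337846
0.15 11 [ 0.424 -0.083] [ 0.448 -0.003]
0.158 29 [ 0.424 -0.08 ] [ 0.448 -0.003]
0.166 85 [ 0.421 -0.072] [ 0.449 -0.01 ]
0.174 53 [ 0.423 -0.069] [ 0.449 -0.012]
0.206 19 [ 0.407 -0.06 ] [ 0.467 -0.026]
0.214 30 [ 0.406 -0.06 ] [ 0.474 -0.026]
0.222 27 [ 0.409 -0.059] [ 0.475 -0.026]
0.23 26 [ 0.407 -0.058] [ 0.475 -0.028]
0.238 8 [ 0.406 -0.058] [ 0.467 -0.045]
0.246 7 [ 0.406 -0.062] [ 0.485 -0.019]
0.254 45 [ 0.404 -0.062] [ 0.493 -0.017]
```

View pics/c4.png

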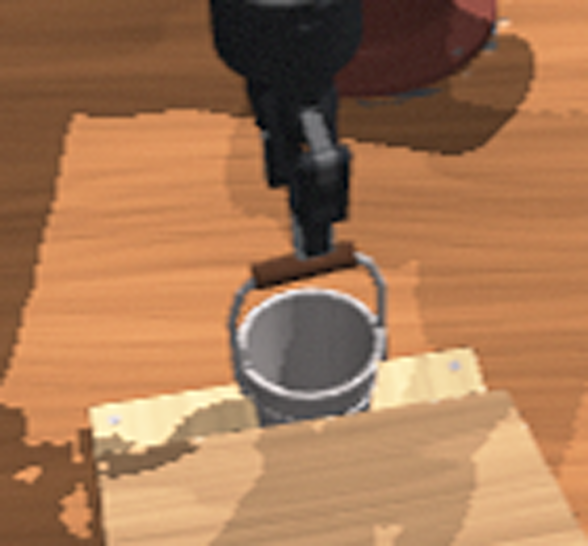

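The fingertips sit about 25 mm higher than the reported TCP (tips at 0.206 with TCP 0.177), so the fingers closed just above the bar. I'll go lower, to TCP z ≈ 0.128, and check the opening.

jog_arm(plan=[[0,0,0.6,0,0,0,0.2],[0,0,0.6,0,0,0,0.2],[0,0,0.6,0,0,0,0.2],[0,0,0.65,0,0,0,0.2],[0,0,0,0,0,0,-0.5],[0,0,0,0,0,0,-1],[0,0,0,0,0,0,-1],[0,0,0,0,0,0,-1]])

```text
t: 6.8
tool_pos: [0.4345, -0.0434, 0.1286]
tool_rot: [1.911, 2.493, 0.0]
contact_force: [0.2, -0.1, -2.4]
opening: 0.0142
grip_force: 48.9
```

jog_arm(plan=[[0,0,0,0,0,0,0],[0,0,0,0,0,0,0],[0,0,0.2,0,0,0,0],[0,0,0.2,0,0,0,0],[0,0,0,0,0,0,-1],[0,0,0,0,0,0,-1],[0,0,0,0,0,0,-1],[0,0,0,0,0,0,-1]])

```text
t: 7.6
tool_pos: [0.4343, -0.0433, 0.1201]
tool_rot: [-1.911, -2.493, 0.0]
contact_force: [-0.0, 0.3, -1.3]
opening: 0.0146
grip_force: 48.8
```

Run:
```python
from h import *
im,S=snap("scene")
for v in range(176,200,2): print(v,[tuple(float(x) for x in S[v,u].round(3)) for u in (297,301,305)],im[v,301])
```

```text
176 [(0.456, -0.049, 0.245), (0.474, -0.04, 0.263), (0.47, -0.031, 0.258)] [27 28 29]
178 [(0.451, -0.05, 0.234), (0.474, -0.04, 0.256), (0.472, -0.031, 0.253)] [23 23 25]
180 [(0.455, -0.05, 0.232), (0.475, -0.04, 0.251), (0.475, -0.032, 0.251)] [16 15 19]
182 [(0.456, -0.05, 0.227), (0.467, -0.041, 0.237), (0.479, -0.032, 0.249)] [19 20 20]
184 [(0.455, -0.051, 0.219), (0.452, -0.042, 0.216), (0.483, -0.032, 0.246)] [27 30 32]
186 [(0.457, -0.051, 0.215), (0.457, -0.042, 0.214), (0.489, -0.032, 0.247)] [20 20 24]
188 [(0.45, -0.051, 0.201), (0.488, -0.041, 0.24), (0.494, -0.032, 0.245)] [30 30 32]
190 [(0.448, -0.052, 0.192), (0.493, -0.041, 0.239), (0.494, -0.033, 0.239)] [31 30 35]
192 [(0.454, -0.052, 0.192), (0.485, -0.042, 0.224), (0.497, -0.033, 0.236)] [24 24 22]
194 [(0.442, -0.053, 0.173), (0.485, -0.042, 0.218), (0.488, -0.033, 0.22)] [20 22 22]
196 [(0.445, -0.053, 0.17), (0.483, -0.042, 0.209), (0.473, -0.034, 0.198)] [15 18 20]
198 [(0.297, -0.06, 0.004), (0.455, -0.044, 0.173), (0.453, -0.034, 0.169)] [37 39 40]
```

jog_arm(plan=[[0,0,-0.2,0,0,0,-1],[0,0,-0.4,0,0,0,-1],[0,0,-0.6,0,0,0,-1],[0,0,-0.6,0,0,0,-1],[0,0,-0.6,0,0,0,-1],[0,0,-0.4,0,0,0,-1],[0,0,-0.2,0,0,0,-1],[0,0,0,0,0,0,-1]])

```text
t: 8.45
tool_pos: [0.4348, -0.0434, 0.1812]
tool_rot: [1.91, 2.492, 0.001]
contact_force: [-1.2, 0.3, -2.9]
opening: 0.0147
grip_force: 48.8
```

Run:
```python
from h import *
im,S=snap("scene")
a=cv2.resize(im[110:260,210:390],None,fx=3.4,fy=3.4,interpolation=2);cv2.imwrite("pics/c5.png",a[:,:,::-1])
```

```text
(no output)
```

View pics/c5.png

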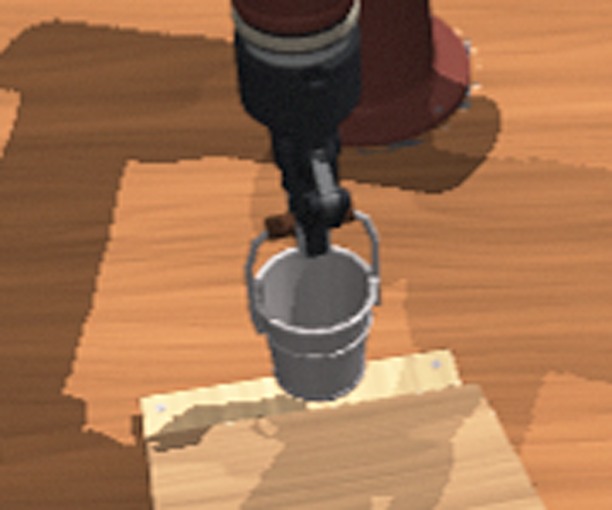

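Pail is lifted and upright. Moving it right.

jog_arm(plan=[[-0.4,-0.08,0,0,0,0,-1],[-0.8,-0.16,0,0,0,0,-1],[-0.95,-0.19,0,0,0,0,-1],[-0.95,-0.19,0,0,0,0,-1],[-0.95,-0.19,0,0,0,0,-1],[-0.95,-0.19,0,0,0,0,-1],[-0.95,-0.19,0,0,0,0,-1],[-0.95,-0.19,0,0,0,0,-1]])

```text
t: 9.3
tool_pos: [0.443, -0.1849, 0.1794]
tool_rot: [-1.911, -2.492, 0.001]
contact_force: [0.0, 0.6, -2.0]
opening: 0.0141
grip_force: 48.8
```

jog_arm(plan=[[-0.95,-0.19,0,0,0,0,-1],[-0.95,-0.19,0,0,0,0,-1],[-0.95,-0.19,0,0,0,0,-1],[-0.8,-0.16,0,0,0,0,-1],[-0.4,-0.08,0,0,0,0,-1],[0,0,0.4,0,0,0,-1],[0,0,0.6,0,0,0,-1],[0,0,0.6,0,0,0,-1]])

```text
t: 10.1
tool_pos: [0.4487, -0.2653, 0.1468]
tool_rot: [-1.909, -2.493, -0.0]
contact_force: [-0.0, -0.1, -1.1]
opening: 0.0143
grip_force: 48.8
```

jog_arm(plan=[[0,0,0.6,0,0,0,-1],[0,0,0.6,0,0,0,-1],[0,0,0.4,0,0,0,-1],[0,0,0.2,0,0,0,-1],[0,0,0,0,0,0,-1],[0,0,0,0,0,0,-1]])

```text
t: 10.7
tool_pos: [0.4493, -0.2664, 0.1128]
tool_rot: [1.911, 2.493, -0.0]
contact_force: [0.8, -0.3, -1.8]
opening: 0.0143
grip_force: 48.7
```

Run:
```python
from h import *
im,S=snap("scene");o=ctrl.get_obs();print(o["tool_pos"],o["contact_force"])
c=ctrl.camera_info("scene")
px=cv2.projectPoints(np.array([[o["tool_pos"][0],o["tool_pos"][1],.05]]),np.array(c["rvec"]),np.array(c["tvec"]),np.array(c["camera_matrix"]),np.array([c["k1"],0,0,0]))[0].ravel().astype(int);print(px)
v,u=px[1],px[0];p=S[v-40:v+50,u-40:u+40].reshape(-1,3);p=p[(p[:,2]>-.02)&(p[:,2]<.15)&(abs(p[:,0]-.45)<.06)&(abs(p[:,1]-o["tool_pos"][1])<.05)]
r=np.hypot(p[:,0]-o["tool_pos"][0],p[:,1]-o["tool_pos"][1])
k=p[(r>.036)&(p[:,2]>.03)];print("rim top",np.sort(k[:,2])[-30:].round(3))
```

```text
[ 0.44944002 -0.26655549  0.11306687] [-0.09782721 -0.71697048 -2.34473064]
[215 232]
rim top [0.129 0.129 0.129 0.13  0.131 0.131 0.133 0.133 0.134 0.135 0.135 0.136
 0.138 0.14  0.14  0.14  0.14  0.141 0.143 0.143 0.144 0.145 0.145 0.146
 0.147 0.147 0.148 0.149 0.15  0.15 ]
```

jog_arm(plan=[[0,0,0.1,0,0,0,-1],[0,0,0.1,0,0,0,-1],[0,0,0.1,0,0,0,-1],[0,0,0.1,0,0,0,-1],[0,0,0.05,0,0,0,-1],[0,0,0.05,0,0,0,-1],[0,0,0,0,0,0,-1]])

```text
t: 11.45
tool_pos: [0.449, -0.2662, 0.1023]
tool_rot: [1.911, 2.493, -0.0]
contact_force: [1.3, 0.1, -3.2]
opening: 0.0144
grip_force: 48.9
```

jog_arm(plan=[[0,0,0.05,0,0,0,-1],[0,0,0,0,0,0,-1]])

```text
t: 11.65
tool_pos: [0.4495, -0.2664, 0.1021]
tool_rot: [1.91, 2.493, 0.0]
contact_force: [0.4, 1.3, 0.4]
opening: 0.0143
grip_force: 49.1
```

jog_arm(plan=[[0,0,0.04,0,0,0,-1],[0,0,0,0,0,0,-1]])

```text
t: 11.85
tool_pos: [0.4497, -0.2667, 0.1021]
tool_rot: [1.91, 2.492, 0.0]
contact_force: [-0.9, 2.1, 4.8]
opening: 0.0144
grip_force: 49.6
```

jog_arm(plan=[[0,0,0,0,0,0,-0.5],[0,0,0,0,0,0,0],[0,0,0,0,0,0,0],[0,0,0,0,0,0,0.2],[0,0,0,0,0,0,0.2]])

```text
t: 12.35
tool_pos: [0.4489, -0.2661, 0.1004]
tool_rot: [-1.911, -2.493, 0.0]
contact_force: [-0.1, -0.6, -0.1]
opening: 0.0511
grip_force: 0.0
```

Pail is set down and released. I'll rise, turn, and go over to the level.

jog_arm(plan=[[0,0,-0.3,0,0,0,0.2],[0,0,-0.9,0,0,0,0.2],[0,0,-0.9,0,0,0,0.2],[0,0,-0.9,0,0,0,0.2],[0,0,-0.9,0,0,0,0.2],[0,0,-0.9,0,0,0,0.2],[0,0,-0.9,0,0,-0.168,0.2],[0,0,-0.9,0,0,-0.168,0.2]])

```text
t: 13.15
tool_pos: [0.449, -0.2662, 0.2338]
tool_rot: [1.559, 2.727, -0.0]
contact_force: [0.7, -0.1, 0.8]
opening: 0.0514
grip_force: 0.0
```

Run:
```python
from h import *
im,S=snap("scene");a=cv2.resize(im[110:300,140:280],None,fx=3,fy=3,interpolation=2);cv2.imwrite("pics/c6.png",a[:,:,::-1]);print(ctrl.get_obs()["q"])
p=S[185:270,180:260].reshape(-1,3);p=p[(abs(p[:,0]-.449)<.06)&(abs(p[:,1]+.266)<.055)]
b=p[(p[:,2]>.135)&(p[:,2]<.17)];print("bar",np.median(b,0),b.max(0),b.min(0))
```

```text
[-6.77724777e-01 -2.14545969e-01  1.81128346e+00 -2.46109146e-05
  1.53843224e+00 -1.21322498e+00]
bar [ 0.45303708 -0.26191094  0.15468002] [ 0.46364229 -0.22340782  0.16168987] [ 0.43761683 -0.30276268  0.13580244]
```

jog_arm(plan=[[0,0,0,0,0,-0.168,0.2],[0,0,0,0,0,-0.168,0.2],[0,0,0,0,0,-0.168,0.2],[0,0,0,0,0,-0.168,0.2],[0,0,0,0,0,-0.168,0.2],[0,0,0,0,0,-0.168,0.2],[0,0,0,0,0,-0.168,0.2],[0.14,0.98,0,0,0,0,0.2]])

```text
t: 14.0
tool_pos: [0.4484, -0.247, 0.2322]
tool_rot: [-0.195, -3.135, 0.0]
contact_force: [0.2, -0.3, -0.0]
opening: 0.0511
grip_force: 0.0
```

jog_arm(plan=[[0.14,0.98,0,0,0,0,0.2],[0.14,0.98,0,0,0,0,0.2],[0.14,0.98,0,0,0,0,0.2],[0.14,0.98,0,0,0,0,0.2],[0.14,0.98,0,0,0,0,0.2],[0.14,0.98,0,0,0,0,0.2],[0.14,0.98,0,0,0,0,0.2],[0.14,0.98,0,0,0,0,0.2]])

```text
t: 14.8
tool_pos: [0.4447, -0.0862, 0.2323]
tool_rot: [0.195, 3.136, 0.001]
contact_force: [-0.4, 1.7, -0.7]
opening: 0.0515
grip_force: 0.0
```

jog_arm(plan=[[0.14,0.98,0,0,0,0,0.2],[0.14,0.98,0,0,0,0,0.2],[0.14,0.98,0,0,0,0,0.2],[0.14,0.98,0,0,0,0,0.2],[0.14,0.98,0,0,0,0,0.2],[0.14,0.98,0,0,0,0,0.2],[0.14,0.98,0,0,0,0,0.2],[0.14,0.98,0,0,0,0,0.2]])

```text
t: 15.6
tool_pos: [0.441, 0.0719, 0.2324]
tool_rot: [-0.194, -3.136, -0.001]
contact_force: [-0.0, -0.0, 0.0]
opening: 0.0512
grip_force: 0.0
```

jog_arm(plan=[[0.14,0.98,0,0,0,0,0.2],[0.14,0.98,0,0,0,0,0.2],[0.14,0.98,0,0,0,0,0.2],[0.14,0.98,0,0,0,0,0.2],[0.14,0.98,0,0,0,0,0.2],[0.14,0.98,0,0,0,0,0.2],[0.14,0.98,0,0,0,0,0.2],[0.14,0.98,0,0,0,0,0.2]])

```text
t: 16.4
tool_pos: [0.4373, 0.2301, 0.2324]
tool_rot: [-0.194, -3.135, -0.0]
contact_force: [-0.2, 0.5, -0.0]
opening: 0.0512
grip_force: 0.0
```

jog_arm(plan=[[0.13,0.97,0,0,0,0,0.2],[0.13,0.97,0,0,0,0,0.2],[0.13,0.97,0,0,0,0,0.2],[0.13,0.97,0,0,0,0,0.2],[0.13,0.97,0,0,0,0,0.2],[0.13,0.97,0,0,0,0,0.2],[0.13,0.97,0,0,0,0,0.2],[0.13,0.97,0,0,0,0,0.2]])

```text
t: 17.2
tool_pos: [0.4351, 0.3865, 0.2324]
tool_rot: [-0.194, -3.135, -0.0]
contact_force: [-0.4, 0.6, -0.1]
opening: 0.0512
grip_force: 0.0
```

jog_arm(plan=[[0,0,0.9,0,0,0,0.2],[0,0,0.9,0,0,0,0.2],[0,0,0.9,0,0,0,0.2],[0,0,0.9,0,0,0,0.2],[0,0,0.9,0,0,0,0.2],[0,0,0.9,0,0,0,0.2],[0,0,0.9,0,0,0,0.2],[0,0,0,0,0,0,0.2]])

```text
t: 18.0
tool_pos: [0.4334, 0.3843, 0.1032]
tool_rot: [-0.193, -3.13, 0.006]
contact_force: [-0.2, -0.2, -0.4]
opening: 0.0514
grip_force: 0.0
```

Run:
```python
from h import *
im,S=snap("scene");o=ctrl.get_obs();print(o["tool_pos"])
a=cv2.resize(im[110:290,400:540],None,fx=3.3,fy=3.3,interpolation=2);cv2.imwrite("pics/c7.png",a[:,:,::-1])
p=S[120:280,420:520].reshape(-1,3);p=p[(abs(p[:,0]-.436)<.09)&(abs(p[:,1]-.386)<.07)]
for z in np.arange(.04,.2,.01):
    k=p[(p[:,2]>=z)&(p[:,2]<z+.01)]
    if len(k):print(round(z,2),len(k),k[:,:2].min(0).round(3),k[:,:2].max(0).round(3))
```

```text
[0.434504   0.38496058 0.10507854]
0.04 297 [0.35  0.365] [0.524 0.407]
0.05 260 [0.351 0.365] [0.524 0.405]
0.13 15 [0.426 0.352] [0.448 0.415]
0.14 50 [0.424 0.345] [0.449 0.423]
0.15 48 [0.424 0.345] [0.448 0.424]
0.16 49 [0.424 0.345] [0.45  0.424]
0.17 51 [0.428 0.333] [0.452 0.438]
0.18 151 [0.415 0.325] [0.456 0.443]
0.19 100 [0.415 0.325] [0.456 0.445]
```

View pics/c7.png

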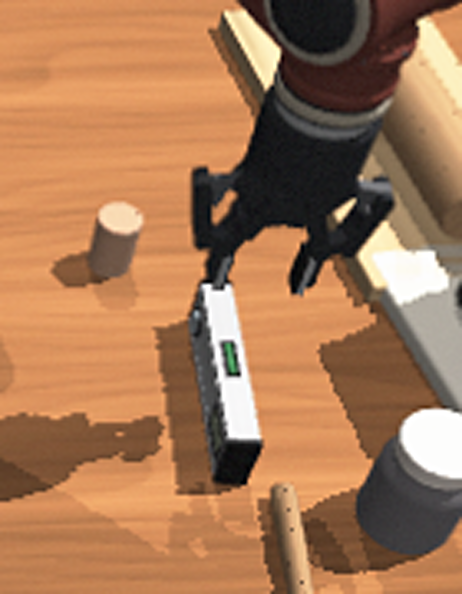

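The fingers straddle the level symmetrically, with tips at z≈0.135 for TCP 0.105 (about a 30 mm offset again). Lowering in two stages while watching the force.

jog_arm(plan=[[0,0,0.7,0,0,0,0.2],[0,0,0.7,0,0,0,0.2],[0,0,0.7,0,0,0,0.2],[0,0,0.7,0,0,0,0.2],[0,0,0.7,0,0,0,0.2],[0,0,0.7,0,0,0,0.2],[0,0,0.2,0,0,0,0.2]])

```text
t: 18.75
tool_pos: [0.435, 0.3843, 0.0159]
tool_rot: [-0.189, -3.133, 0.004]
contact_force: [0.6, 0.2, 0.5]
opening: 0.0516
grip_force: 0.0
```

jog_arm(plan=[[0,0,0.3,0,0,0,0.2],[0,0,0.2,0,0,0,0.2],[0,0,0.2,0,0,0,0.2],[0,0,0.2,0,0,0,0.2],[0,0,0.1,0,0,0,0.2]])

```text
t: 19.25
tool_pos: [0.4363, 0.3853, -0.0017]
tool_rot: [0.189, 3.136, 0.0]
contact_force: [0.2, 1.0, 0.3]
opening: 0.0514
grip_force: 0.0
```

jog_arm(plan=[[0,0,0.1,0,0,0,0.2],[0,0,0.1,0,0,0,0.2],[0,0,0.1,0,0,0,0.2],[0,0,0,0,0,0,0.2]])

```text
t: 19.65
tool_pos: [0.4362, 0.3852, -0.0078]
tool_rot: [-0.189, -3.136, 0.0]
contact_force: [-0.5, 0.1, -0.4]
opening: 0.0514
grip_force: 0.0
```

jog_arm(plan=[[0,0,0.1,0,0,0,0.2],[0,0,0.1,0,0,0,0.2],[0,0,0,0,0,0,0],[0,0,0,0,0,0,-0.3],[0,0,0,0,0,0,-0.6],[0,0,0,0,0,0,-1],[0,0,0,0,0,0,-1],[0,0,0,0,0,0,-1]], grip_force=70)

```text
t: 20.45
tool_pos: [0.4365, 0.3854, -0.0113]
tool_rot: [0.189, 3.135, 0.001]
contact_force: [-0.3, -0.2, 1.1]
opening: 0.0232
grip_force: 69.2
```

Level gripped (opening 23 mm). Lifting it and carrying it over the board.

jog_arm(plan=[[0,0,-0.2,0,0,0,-1],[0,0,-0.5,0,0,0,-1],[0,0,-0.9,0,0,0,-1],[0,0,-0.9,0,0,0,-1],[0,0,-0.9,0,0,0,-1],[0,0,-0.9,0,0,0,-1],[0,0,-0.9,0,0,0,-1],[0,0,-0.9,0,0,0,-1]])

```text
t: 21.25
tool_pos: [0.436, 0.3851, 0.1116]
tool_rot: [-0.189, -3.136, 0.0]
contact_force: [-0.1, 0.1, -3.4]
opening: 0.0234
grip_force: 69.0
```

jog_arm(plan=[[-0.2,-0.45,-0.3,0,0,0,-1],[-0.4,-0.91,-0.3,0,0,0,-1],[-0.4,-0.91,-0.3,0,0,0,-1],[-0.4,-0.91,-0.3,0,0,0,-1],[-0.4,-0.91,-0.3,0,0,0,-1],[-0.4,-0.91,-0.3,0,0,0,-1],[-0.4,-0.91,-0.3,0,0,0,-1],[-0.4,-0.91,-0.3,0,0,0,-1]])

```text
t: 22.05
tool_pos: [0.4791, 0.241, 0.158]
tool_rot: [-0.189, -3.135, 0.001]
contact_force: [0.4, -0.6, -2.2]
opening: 0.0232
grip_force: 69.0
```

jog_arm(plan=[[-0.4,-0.91,-0.3,0,0,0,-1],[-0.4,-0.91,-0.3,0,0,0,-1],[-0.4,-0.91,-0.3,0,0,0,-1],[-0.4,-0.91,-0.3,0,0,0,-1],[-0.4,-0.91,-0.3,0,0,0,-1],[-0.4,-0.91,-0.3,0,0,0,-1],[-0.4,-0.91,-0.3,0,0,0,-1],[-0.4,-0.91,-0.3,0,0,0,-1]])

```text
t: 22.85
tool_pos: [0.525, 0.089, 0.206]
tool_rot: [-0.189, -3.135, 0.001]
contact_force: [1.1, 0.3, -2.7]
opening: 0.0232
grip_force: 69.0
```

jog_arm(plan=[[-0.4,-0.91,-0.3,0,0,0,-1],[-0.4,-0.91,-0.3,0,0,0,-1],[-0.4,-0.91,-0.3,0,0,0,-1],[-0.4,-0.91,-0.3,0,0,0,-1],[-0.4,-0.91,-0.3,0,0,0,-1],[-0.4,-0.91,-0.3,0,0,0,-1],[0,0,0,0,0,0,-1]])

```text
t: 23.55
tool_pos: [0.5603, -0.0263, 0.2428]
tool_rot: [0.194, 3.135, -0.002]
contact_force: [0.9, -0.2, -1.5]
opening: 0.0232
grip_force: 69.0
```

```bash
cat >> h.py <<'E'
yw,tl=np.radians(8.9),np.radians(24.3)
n=np.array([-np.sin(tl)*np.cos(yw),-np.sin(tl)*np.sin(yw),np.cos(tl)]);s=np.array([np.cos(tl)*np.cos(yw),np.cos(tl)*np.sin(yw),np.sin(tl)])
Rt=R.from_matrix(np.c_[-s,np.cross(n,s),-n])
mid=np.array([.583,-.032,.140])
def todo(target):
    o=ctrl.get_obs();Rc=R.from_rotvec(o["tool_rot"]);print("pos",o["tool_pos"],"F",o["contact_force"])
    dr=(Rc.inv()*Rt).as_rotvec();print("turn units",np.degrees(dr)/45)
    print("shift units (now axes)",Rc.inv().apply(target-o["tool_pos"])/.02,"(after turn)",Rt.inv().apply(target-o["tool_pos"])/.02)
E
python3 -c "
from h import *
todo(mid+n*.0487)"
```

```text
pos [ 0.56029153 -0.02625214  0.24283376] F [ 0.91318351 -0.19473332 -1.4578619 ]
turn units [-0.07660586 -0.53595273 -0.34929146]
shift units (now axes) [-0.19719134 -0.41822177  2.92295046] (after turn) [ 1.13403266 -0.4595944   2.69447141]
```

jog_arm(plan=[[0,0,0,-0.0128,-0.0893,-0.0582,-1],[0,0,0,-0.0128,-0.0893,-0.0582,-1],[0,0,0,-0.0128,-0.0893,-0.0582,-1],[0,0,0,-0.0128,-0.0893,-0.0582,-1],[0,0,0,-0.0128,-0.0893,-0.0582,-1],[0,0,0,-0.0128,-0.0893,-0.0582,-1],[0,0,0,0,0,0,-1]])

```text
t: 24.25
tool_pos: [0.5576, -0.0236, 0.24]
tool_rot: [-0.213, 2.714, 0.049]
contact_force: [0.2, 1.0, -2.4]
opening: 0.0234
grip_force: 68.9
```

Run:
```python
from h import *
im,S=snap("scene");imt,T=snap("top")
todo(mid+n*.0487)
B=np.c_[s,np.cross(n,s),n]
for nm,W,I in(("scene",S,im),("top",T,imt)):
    P=(W-mid)@B
    m=(abs(P[...,0])<.16)&(abs(P[...,1])<.06)&(P[...,2]>.02)&(P[...,2]<.16)
    # bright white/silver level pixels
    J=I.astype(int);w=m&(J.min(2)>140)&(J.max(2)-J.min(2)<40)
    Q=P[w];print(nm,len(Q))
    if len(Q)>10:
        print(Q.min(0).round(3),Q.max(0).round(3),np.percentile(Q[:,2],[5,50,95]).round(3));r=cv2.minAreaRect(Q[:,:2].astype(np.float32));print(r)
        top=Q[Q[:,2]>np.percentile(Q[:,2],40)]
        A=np.c_[Q[:,0],np.ones(len(Q))];print("slope along x deg",np.degrees(np.arctan(np.polyfit(Q[:,0],Q[:,2],1)[0])))
a=cv2.resize(im[140:300,220:400],None,fx=3.3,fy=3.3,interpolation=2);cv2.imwrite("pics/c8.png",a[:,:,::-1])
```

```text
pos [ 0.55931957 -0.02361732  0.24178535] F [-0.27089274 -0.24008502 -2.0235064 ]
turn units [ 0.00332878 -0.00316485  0.00115704]
shift units (now axes) [ 1.08121445 -0.60323343  2.65919188] (after turn) [ 1.08727746 -0.59726795  2.65806611]
scene 10
top 55
[0.037 0.    0.124] [0.099 0.026 0.16 ] [0.137 0.159 0.16 ]
((0.06804391741752625, 0.012691902928054333), (0.06213197112083435, 0.025468945503234863), 0.7400383353233337)
slope along x deg 9.93153609048804
```

View pics/c8.png

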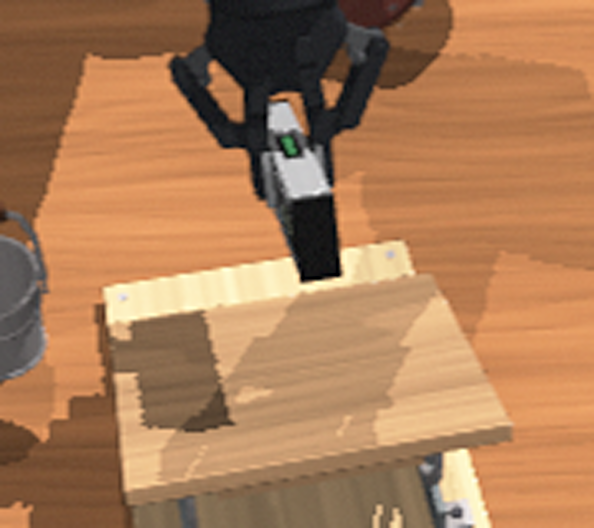

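Run:
```python
from h import *
B=np.c_[s,np.cross(n,s),n]
for nm in("scene","top"):
    z=np.load(nm+".npz");P=(z["W"]-mid)@B;J=z["im"].astype(int)
    w=(abs(P[...,0])<.16)&(abs(P[...,1]-.012)<.03)&(P[...,2]>.145)&(P[...,2]<.18)&(J.min(2)>110)&(J.max(2)-J.min(2)<40)
    Q=P[w];print(nm,len(Q),Q.min(0).round(3),Q.max(0).round(3),np.median(Q,0).round(4))
    f=np.linalg.lstsq(np.c_[Q[:,:2]-Q[:,:2].mean(0),np.ones(len(Q))],Q[:,2],rcond=None)[0];print(np.degrees(f[0]),f)
    r=cv2.minAreaRect(Q[:,:2].astype(np.float32));print(r)
```

```text
scene 264 [-0.059 -0.004  0.147] [0.1   0.031 0.165] [0.0461 0.0137 0.1623]
-0.3204815429936327 [-0.00559346 -0.07088181  0.16176718]
((0.01958557218313217, 0.014410823583602905), (0.0346255861222744, 0.15792281925678253), 84.46294403076172)
top 242 [ 0.035 -0.     0.147] [0.101 0.026 0.169] [0.069  0.0133 0.162 ]
-0.5726713640989037 [-0.009995   -0.02420273  0.16188435]
((0.06805678457021713, 0.01263449341058731), (0.06506862491369247, 0.025423327460885048), 0.8984639048576355)
```

The model checks out: the level's top is 162 mm off the board, parallel within about 0.4°, centred at x=+21 mm and y=+13 mm. Going to 10 mm off the board, then a slow approach.

jog_arm(plan=[[0.13,-0.08,0.4,0,0,0,-1],[0.13,-0.08,0.7,0,0,0,-1],[0.13,-0.08,0.8,0,0,0,-1],[0.13,-0.08,0.8,0,0,0,-1],[0.13,-0.08,0.8,0,0,0,-1],[0.13,-0.08,0.7,0,0,0,-1],[0.13,-0.08,0.4,0,0,0,-1],[0.13,-0.08,0.2,0,0,0,-1]])

```text
t: 25.15
tool_pos: [0.582, -0.0329, 0.1446]
tool_rot: [-0.215, 2.713, 0.049]
contact_force: [0.2, -0.1, -2.6]
opening: 0.0228
grip_force: 68.9
```

jog_arm(plan=[[0,0,0.1,0,0,0,-1],[0,0,0.1,0,0,0,-1],[0,0,0,0,0,0,-1]])

```text
t: 25.45
tool_pos: [0.5843, -0.0329, 0.1434]
tool_rot: [-0.215, 2.709, 0.048]
contact_force: [-0.1, -0.1, -2.5]
opening: 0.0231
grip_force: 68.9
```

Run:
```python
from h import *
todo(mid-n*.0113)
for _ in range(4): ctrl.get_image("scene");o=ctrl.get_obs();print((o["contact_force"]@n).round(2),o["wrist_torque"].round(2),o["tool_pos"].round(4))
```

```text
pos [ 0.58434479 -0.0328539   0.14342003] F [-0.10330839 -0.0901831  -2.45627256]
turn units [0.00260836 0.00074524 0.0029462 ]
shift units (now axes) [0.12518103 0.05144643 0.69626626] (after turn) [0.12489387 0.05258344 0.69623288]
-1.37 [-0.09  0.33 -0.01] [ 0.5844 -0.0328  0.1436]
-2.37 [-0.05  0.34 -0.05] [ 0.5844 -0.0328  0.1436]
-1.57 [-0.01  0.34  0.03] [ 0.5843 -0.0328  0.1436]
-1.43 [-0.08  0.34  0.  ] [ 0.5843 -0.0328  0.1435]
```

jog_arm(plan=[[0.05,0,0.1,0,0,0,-1],[0.05,0,0.1,0,0,0,-1],[0,0,0.1,0,0,0,-1],[0,0,0.1,0,0,0,-1],[0,0,0.1,0,0,0,-1],[0,0,0,0,0,0,-1],[0,0,0,0,0,0,-1]])

```text
t: 26.35
tool_pos: [0.5862, -0.0324, 0.1327]
tool_rot: [-0.215, 2.711, 0.048]
contact_force: [0.2, -0.9, -1.7]
opening: 0.0234
grip_force: 68.9
```

jog_arm(plan=[[0,0,0.05,0,0,0,-1],[0,0,0.05,0,0,0,-1],[0,0,0,0,0,0,-1],[0,0,0,0,0,0,-1]])

```text
t: 26.75
tool_pos: [0.587, -0.0322, 0.131]
tool_rot: [-0.215, 2.71, 0.048]
contact_force: [-0.5, 0.3, -2.0]
opening: 0.0235
grip_force: 68.9
```

jog_arm(plan=[[0,0,0.05,0,0,0,-1],[0,0,0,0,0,0,-1],[0,0,0,0,0,0,-1]])

```text
t: 27.05
tool_pos: [0.5874, -0.0322, 0.1301]
tool_rot: [-0.215, 2.71, 0.048]
contact_force: [-0.2, -0.1, -2.4]
opening: 0.0232
grip_force: 68.9
```

jog_arm(plan=[[0,0,0.05,0,0,0,-1],[0,0,0,0,0,0,-1],[0,0,0,0,0,0,-1]])

```text
t: 27.35
tool_pos: [0.5879, -0.0322, 0.1299]
tool_rot: [-0.215, 2.71, 0.048]
contact_force: [-6.0, -0.5, 2.5]
opening: 0.0233
grip_force: 69.6
```

jog_arm(plan=[[0,0,0.05,0,0,0,-1],[0,0,0,0,0,0,-1],[0,0,0,0,0,0,-1]])

```text
t: 27.65
tool_pos: [0.588, -0.0322, 0.1299]
tool_rot: [-0.216, 2.711, 0.048]
contact_force: [-13.2, -0.7, 9.5]
opening: 0.0231
grip_force: 71.0
```

Run:
```python
from h import *
todo(mid-n*.0113)
f=[];
for _ in range(4): ctrl.get_image("scene");o=ctrl.get_obs();f.append(np.r_[o["contact_force"]@n,o["wrist_torque"]])
print(np.mean(f,0).round(3))
```

```text
pos [ 0.58800068 -0.03221741  0.12991255] F [-13.21545871  -0.74171996   9.45091464]
turn units [ 0.00302559 -0.00154635  0.00398642]
shift units (now axes) [0.01588835 0.04946197 0.00448843] (after turn) [0.01604852 0.04942247 0.00435155]
[ 1.3583e+01 -1.0000e-02  1.2750e+00  5.5000e-02]
```

Run:
```python
from h import *
B=np.c_[s,np.cross(n,s),n]
for nm in("scene","top"):
    im,W=snap(nm);P=(W-mid)@B;J=im.astype(int)
    w=(abs(P[...,0])<.12)&(abs(P[...,1])<.03)&(P[...,2]>.043)&(P[...,2]<.06)&(J.min(2)>100)&(J.max(2)-J.min(2)<45)
    Q=P[w];f=np.linalg.lstsq(np.c_[Q[:,:2]-Q[:,:2].mean(0),np.ones(len(Q))],Q[:,2],rcond=None)[0]
    print(nm,len(Q),Q.min(0).round(3),Q.max(0).round(3),np.median(Q,0).round(4),"slope deg",np.degrees(f[0]).round(2),cv2.minAreaRect(Q[:,:2].astype(np.float32))[2])
    m=(P[...,0]>-.1)&(P[...,0]<.1)&(abs(P[...,1])>.06)&(abs(P[...,1])<.11)&(abs(P[...,2])<.006);Q=P[m]
    f=np.linalg.lstsq(np.c_[Q[:,:2],np.ones(len(Q))],Q[:,2],rcond=None)[0];print(" board",len(Q),np.degrees(f[:2]).round(2),f[2].round(4))
    if nm=="scene": cv2.imwrite("pics/c9.png",cv2.resize(im[130:310,170:390],None,fx=3.3,fy=3.3,interpolation=2)[:,:,::-1])
```

```text
scene 267 [-0.072 -0.018  0.044] [0.079 0.018 0.053] [0.0296 0.0002 0.0503] slope deg 0.11 84.35050964355469
 board 2026 [-0.   -0.02] 0.0003
top 202 [ 0.017 -0.013  0.044] [0.081 0.012 0.057] [ 0.0492 -0.0001  0.0497] slope deg -0.81 0.9944549798965454
 board 1837 [-0.06 -0.03] -0.0
```

View pics/c9.png

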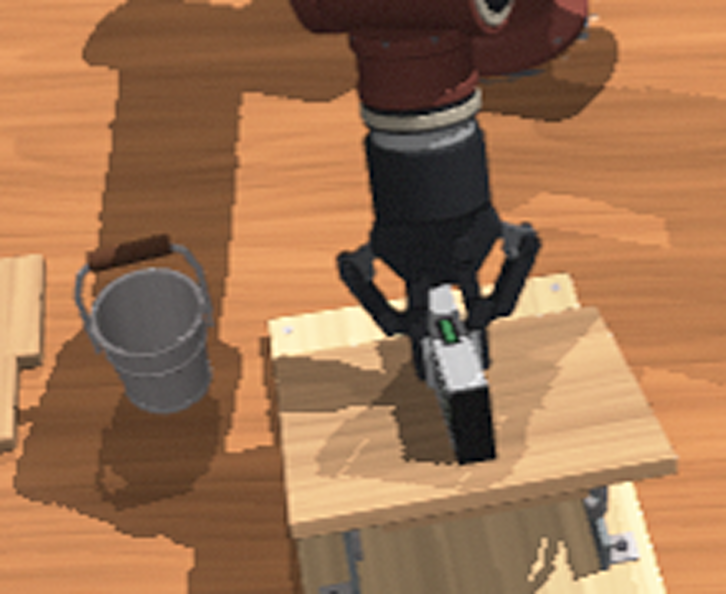

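The picture shows the level flat on the middle of the board (cap at about (470,425)) and the pail upright on the bench at (155,340). The level's top is 50 mm above the board plane, which means its base is flush. It is centred, pressing with about 16 N.

```bash
python3 -c "
from h import *
o=ctrl.get_obs();print(o['t'],o['contact_force'],o['grip_force']);print(ctrl.finish_job())"
```

```text
27.95 [-12.90626564  -0.15927225   8.92843533] 70.98750829696655
the job is handed in; nothing more can be done
None
```

I handed the job in at 28 s: the pail stands upright on the bench to the right of the stand, and the gripper is holding the level flush on the middle of the board, along the slope, with about 16 N; `finish_job()` reported no verdict.

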